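# Key the soldering station and set its temperature knob to the index

## Task

Take the key plug with the slim handle out of the aluminium holder and push it fully home in the smaller, upper socket on the soldering station's sloping panel. Then turn the station's bar knob until its pointer stands squarely at the raised tab of the index ring round it. Do not shift the index ring or disturb the other things on the bench, and leave the plug in.

Things in the scene. Friction and masses are not known exactly. Their poses are not given: they have to be found in the camera images.
- plug: The slim, tall one of two plugs, black handle, upright in one of the holder's holes. Origin at the pin's tip, z towards the handle's end. Steel pin 6 mm in diameter, 20 mm long (last 5 mm tapered), then a steel flange 22 mm in diameter, 4 mm thick, then a round handle 16 mm in diameter, 40 mm long (64 mm in all). 50 g. Its turn about its own axis does not matter.
- plug_shoulder (a point): Underside of the plug's flange, on its axis, 20 mm from the pin's tip; axes as the plug's.
- plug_grip (a point): Grip point on the plug's axis, 48 mm from the pin's tip (24 mm above the flange's top); axes as the plug's.
- holder: Fixed aluminium block 60 x 120 x 30 mm (x, y, z), origin at the centre of its underside, on the left or the right of the bench. Two blind holes 7.5 mm wide, 24 mm deep, 30 mm either side of its centre along its y; the plugs stand in them pin down, flanges on the block's top.
- station: Soldering station: fixed black wedge case 190 mm wide (y), 140 mm deep (x), 115 mm high at the back, origin at the centre of its underside. Front (-x) faces the robot, turned up to 0.3 rad. Its top is a grey panel 140 mm up the slope x 190 mm; its outward normal leans 25 degrees from vertical towards the front; its middle is 85 mm above the bench.
- socket (a point): Mouth centre of the socket to use, the smaller, upper of two holes at the right of the panel: 7.5 mm wide, 24 mm deep, square to the panel. Axes: x up the panel's slope (away from the robot), y to the panel's left, z out of the panel along its normal. The other hole, 64 mm down the slope, is 13.5 mm wide and not used.
- dial (a point): Point on the panel's surface on the axis of the knob, left of the sockets (90 mm from the socket sideways, 32 mm lower down the slope). Axes as the socket's: x up the slope, z out of the panel, the axis about which knob and index ring turn.
- temp_knob (a joint): Knob angle, rad: 0 with the pointer straight up the slope (dial +x), growing clockwise seen looking onto the panel, stops at -2.4 and 2.4. Starts anticlockwise of the index; stays where left; turning takes 0.05 N m. Black disc 48 mm wide, 4 to 13 mm above the panel, with a parallel-sided grip bar 46 mm long, 15 mm wide, up to 44 mm above the panel. White line and low nose at the pointer end.
- knob_grip (a point): Grip point on the knob's axis in the middle of the bar, 30 mm above the panel. x along the bar towards its pointer end, z out of the panel.
- knob_pointer (a point): Point in line with the pointer, 34 mm from the knob's axis, 8 mm above the panel; axes as knob_grip's.
- index_ring (a joint): Angle, rad, of the aluminium index ring round the knob, measured like temp_knob's: the knob is set when the two are equal. Stiff (0.4 N m); must not be shifted. Ring 80 mm in diameter, 3 mm high, with one tab 6 mm wide, 36 to 46 mm from the axis, 8 mm high above the panel. White tick marks surround it.
- index_tab (a point): Point on the index ring in line with the tab, 34 mm from the axis, 8 mm above the panel. With the knob set, knob_pointer and this point coincide.
- spare_plug: The other plug in the holder, not to be moved: same pin, but a short thick head 32 mm in diameter, its top 30 mm above the holder's top. Origin at the pin's tip.
- parts_bin: Red open bin 110 x 100 x 60 mm, loose, origin at the centre of its underside. Leave alone.
- solder_reel: Grey solder reel 56 mm in diameter, 50 mm high, standing loose in front of the station, origin at the centre of its underside. Leave alone.
- tip_cleaner: Steel cup 68 mm in diameter, 50 mm high, loose, right of the station, origin at the centre of its underside. Leave alone.
- iron_stand: Fixed stand left of the station, base 110 x 70 mm, with a soldering iron that rises towards -x of it to a handle end 195 mm above the bench, 110 mm in front of the origin (centre of the underside). An obstacle.
- fume_arm: Fixed fume extractor behind the station, an obstacle to a gripper coming straight down. Foot 100 mm in diameter, upright duct 32 mm thick to 350 mm, bent over towards its -x to a white nozzle 56 mm wide, its mouth 215 mm above the bench and 54 mm in front of the origin (centre of the underside), over the station's rear edge.
Things that resemble listed ones, but are neither listed nor needed, are in the scene too. Leave any white look-alike of the plug alone.

How it is judged:
On the way, in this order (a step that is already met when the one before it is completed fails the run):
1. the slim plug is fully home in the upper socket (distance between plug_shoulder and socket below 0.004 m and angle between the z axis of plug and the z axis of socket, either way round below 0.12 rad), for 0.2 s.
2. with the plug in, the knob's pointer stands at the index tab (all of step 1 and distance between knob_pointer and index_tab below 0.003 m), for 0.2 s.
At the end, for the whole second after the job is handed in: The slim plug is fully home in the upper socket (flange within 4 mm of the mouth, in line within 0.12 rad) and at rest, the knob is still with its pointer within 3 mm (about 5 degrees) of the index tab's middle line at 34 mm radius, and the index ring is where it was (4 mm) (all of step 2 and distance of index_tab from where it was at the start of the episode below 0.004 m and linear speed of plug below 0.02 m/s and velocity of joint temp_knob between -0.05 and 0.05 rad/s); the robot touches nothing.
It fails at once if the index ring is shifted by more than 5 mm (distance of index_tab from where it was at the start of the episode above 0.005 m).
It fails at once if the spare plug is moved by more than 20 mm or tipped (distance of spare_plug from where it was at the start of the episode above 0.02 m or angle between spare_plug's own z axis and vertical above 0.3 rad).
It fails at once if the parts bin is moved by more than 20 mm or tipped (distance of parts_bin from where it was at the start of the episode above 0.02 m or angle between parts_bin's own z axis and vertical above 0.3 rad).
It fails at once if the solder reel is moved by more than 20 mm or tipped (distance of solder_reel from where it was at the start of the episode above 0.02 m or angle between solder_reel's own z axis and vertical above 0.3 rad).
It fails at once if the tip cleaner is moved by more than 20 mm or tipped (distance of tip_cleaner from where it was at the start of the episode above 0.02 m or angle between tip_cleaner's own z axis and vertical above 0.3 rad).
It also fails if it takes over 69 s, if anything falls off the work surface, if the arm or the gripper's body presses on something with over 40 N, if the wrist force passes 120 N, or if a joint passes its speed limit or range.

## Robot

A 7-joint arm with a two-finger parallel gripper is mounted at the origin on the work surface. World frame = base frame: x ahead of the robot, y to its left, z up, the work surface at z = 0. Lengths are in m, angles in rad, forces in N, time in s.
With the tool pointing down it reaches from about 0.4 to 0.85 m from the base axis. Payload 10.4 kg.
Tool frame: the origin (TCP) lies at the very end of the fingers, on their centre line; the grasp point (between the pads) lies 19 mm behind it; z points along the fingers, y is the line along which they close (so a half turn about z gives the same grasp; the last joint's range is limited). The gripper opens to 87 mm and grips with 3 to 60 N. Pads are 19 mm wide; open, the fingers measure 117 mm over their backs; the gripper's body (75 mm by 190 mm) begins 51 mm behind the grasp point.
Start: joints at [1.184, 0.332, -0.065, 1.46, 0.022, 1.35, -0.088], TCP at [0.222, -0.584, 0.223] pointing down, gripper open.
Joint ranges: [-2.6, 2.6], [-0.5, 2.12], [-1.47, 1.34], [0.16, 2.42], [-1.27, 4.41], [0.06, 2.06], [-2.6, 2.6]. Speed limits (rad/s): [2.22, 2.22, 2.79, 2.79, 3.14, 3.14, 3.14].

## Interface

Orientations are given as a unit quaternion [x, y, z, w].
In Python, from bench import * gives the robot as it stands.
- The arm moves only by the tool carry_out, never from a script. Its argument "deltas" is a list of rows, each an object with "hand": the finger opening in mm, from 0 to 87; "dp": the shift along the tool's x, y, z each as a share of 250 mm, from -1 to 1, a list of three; "spin": the turn about the tool's z as a share of pi rad, from -1 to 1. In form: [{"hand": hand, "dp": [dx, dy, dz], "spin": spin}, ...]. A call has 1 to 20 rows; each row is the pose to reach, as a shift and turn from the pose commanded when the call began, along the tool's axes at that moment, turning the shorter way round; what a row does not reach only later rows make up. A row lasts 1/10 s, in which the tool goes at most 50 mm and 8.59 degrees, less where a joint would pass 70% of its speed; a pose out of reach is approached as far as the arm can. A call with a number of a shift or a turn outside -1 to 1 is refused whole. A call with a gripper value outside its range is refused whole. The fingers move at their own pace and stop on an object; "force" is the grip in N (left out, the last holds). Time passes only in rows, so rows that repeat a pose let the fingers close. It gives the time, the measured TCP pose, the force, the opening and the grip force at its end, in the units of the state.
- read_state(): the state, without advancing time (a new reading comes with each control period).
- camera(name): name is "side" or "top" or "wrist"; returns the picture (400x640x3 uint8, red, green, blue); there is no depth.
- get_calibration(name): a dict with "fx", "fy", "cx", "cy" (pixels), "k1" (the pictures are not rectified: a ray, as slopes to the right and down, at radius r is drawn at 1 + k1 r^2 times it, then the intrinsics apply), "R" (3x3) and "t" (3): a world point X has camera coordinates R X + t; the wrist camera has in their place "mount" (4x4, takes a point from camera to tool coordinates, whose origin is the TCP and whose axes are the flange's). Camera axes: x right, y down, z forward; pixel columns grow to the right and rows downward; lengths in m; the calibration is good to about 2 mm. A picture is of the moment at which its call begins: read the wrist's pose just before it. get_calibration takes no time and is no camera call.
- close_job(): hands the job in; it is judged then, once.
The state is a dict: "time": time; "joint_positions": joint angles; "joint_vel": joint speeds; "joint_torque": joint torques, N m; "ee_pos": TCP position; "eef_rot": TCP orientation; "ft_force": force on the tool from outside, world axes, zero at the start; "torque": the same for the moment, N m; "width": finger opening in m; "grip_force": force on a finger pad.
Only numpy, scipy, OpenCV 4.12 (cv2) and the standard library are available. Lean on these libraries where they do the work, as an engineer would, in place of code of your own. Each camera call takes 0.05 s, during which the arm holds its last target. There are 200 camera calls.

## Working session

There is one attempt and no reset: what is moved stays moved. The work goes in short steps, Python scripts to look and compute and a tool call to move; the robot and the scene stay as the last step left them, time stands still between calls to the robot, and variables do not carry over. Pictures are saved under pics/ and viewed, at most 10 in all, crops included, and the job is handed in when it is done.

Besides the shell and the picture viewer there is one more tool, called after "Emit:" by a JSON object that holds its "api" and its "payload". carry_out: Moves the arm, as the interface text tells. Its arguments: {"type":"object","properties":{"deltas":{"type":"array","items":{"type":"object","properties":{"hand":{"type":"number"},"dp":{"type":"array","items":{"type":"number","minimum":-1,"maximum":1}},"spin":{"type":"number","minimum":-1,"maximum":1}}}},"force":{"type":"number"}},"required":["deltas"]}

```bash
ls; mkdir -p pics
python3 - <<'E'
from bench import *
import cv2
s=read_state();print({k:s[k] for k in('time','ee_pos','eef_rot','width')})
for n in('side','top'):
    cv2.imwrite(f'pics/{n}0.png',camera(n)[:,:,::-1]);print(get_calibration(n))
print(get_calibration('wrist'))
E
```

```text
pics
{'time': 0.0, 'ee_pos': array([ 0.22222707, -0.58372808,  0.22176146]), 'eef_rot': array([ 9.83501624e-01,  1.80897879e-01, -1.66835269e-04, -6.96742988e-04]), 'width': 0.08675313028785739}
{'fx': 365.9350123050626, 'fy': 365.9350123050626, 'cx': 318.7057361406543, 'cy': 201.5199683068371, 'k1': -0.07436720633645899, 'R': array([[ 0.97491831, -0.22232832, -0.01021838],
       [-0.17002272, -0.7143575 , -0.67881193],
       [ 0.14361954,  0.66352353, -0.73424107]]), 't': array([-0.57699363,  0.1747617 ,  0.83500845])}
{'fx': 417.7965023705805, 'fy': 417.7965023705805, 'cx': 322.6872403925486, 'cy': 197.38304581269557, 'k1': -0.11273180506479304, 'R': array([[ 0.01556404, -0.99983509,  0.00935672],
       [-0.9962531 , -0.01630313, -0.08493503],
       [ 0.08507357, -0.00799973, -0.99634256]]), 't': array([-0.0150847 ,  0.59071533,  1.07252977])}
{'fx': 332.11264724947796, 'fy': 332.11264724947796, 'cx': 317.09560962878976, 'cy': 200.79276200363213, 'k1': -0.07111221281642119, 'mount': array([[ 1.66716974e-03, -9.63656218e-01, -2.67140251e-01,
         7.17815823e-02],
       [ 9.99998592e-01,  1.55533590e-03,  6.30224322e-04,
        -2.98485591e-04],
       [-1.91826765e-04, -2.67140925e-01,  9.63657454e-01,
        -1.61491491e-01],
       [ 0.00000000e+00,  0.00000000e+00,  0.00000000e+00,
         1.00000000e+00]])}
```

View pics/top0.png

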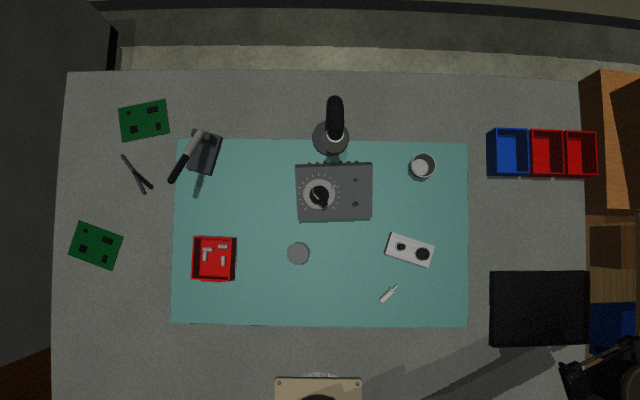

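View pics/side0.png

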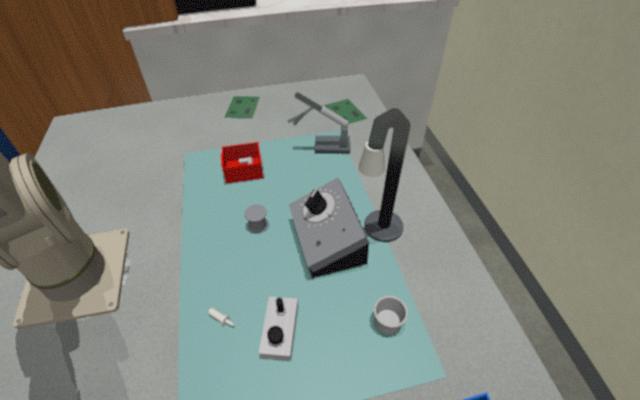

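The top view shows the holder near (410,249) with the slim plug at (401,246) and the spare at (423,254). The station panel spans about (296,163) to (372,221), with the knob at (319,195) and the upper socket at (355,180). The side view confirms this and shows the nozzle near (372,165). The white look-alike lies on the bench at (388,293).

The tool only spins about its vertical axis, so the 25° tilt has to come from pivoting the plug between the pads. I'll zoom in to measure.

```bash
cat > h.py <<'E'
import numpy as np, cv2
from bench import *
from scipy.spatial.transform import Rotation as Rn
def cam(n,st=None):
    c=get_calibration(n)
    if n=='wrist':
        M=c['mount'];Rt=Rn.from_quat(st['eef_rot']).as_matrix()
        Rcw=Rt@M[:3,:3];o=Rt@M[:3,3]+st['ee_pos'];c['R']=Rcw.T;c['t']=-Rcw.T@o
    return c
def K(c):return np.array([[c['fx'],0,c['cx']],[0,c['fy'],c['cy']],[0,0,1.]]),np.array([c['k1'],0,0,0.])
def ray(c,uv):
    k,d=K(c);p=cv2.undistortPoints(np.array([[uv]],float),k,d)[0,0]
    v=c['R'].T@np.r_[p,1];return -c['R'].T@c['t'],v/np.linalg.norm(v)
def onplane(c,uv,z=0,n=(0,0,1),p=None):
    o,v=ray(c,uv);n=np.array(n,float);p=np.array([0,0,z]) if p is None else p
    return o+v*((p-o)@n)/(v@n)
def tri(c1,a,c2,b):
    o,v=ray(c1,a);q,w=ray(c2,b)
    s=np.linalg.lstsq(np.c_[v,-w],q-o,rcond=None)[0];x,y=o+s[0]*v,q+s[1]*w
    return (x+y)/2,np.linalg.norm(x-y)
def proj(c,X):
    k,d=K(c);return cv2.projectPoints(np.atleast_2d(X).astype(float),cv2.Rodrigues(c['R'])[0],c['t'],k,d)[0][:,0]
E
python3 - <<'E'
import cv2
a=cv2.imread('pics/top0.png')[125:275,285:445];b=cv2.imread('pics/side0.png')[95:365,235:425]
cv2.imwrite('pics/topz.png',cv2.convertScaleAbs(cv2.resize(a,None,fx=4,fy=4,interpolation=2),alpha=1.8));
cv2.imwrite('pics/sidez.png',cv2.convertScaleAbs(cv2.resize(b,None,fx=2.2,fy=2.2,interpolation=2),alpha=1.5))
E
```

```text
(no output)
```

View pics/topz.png

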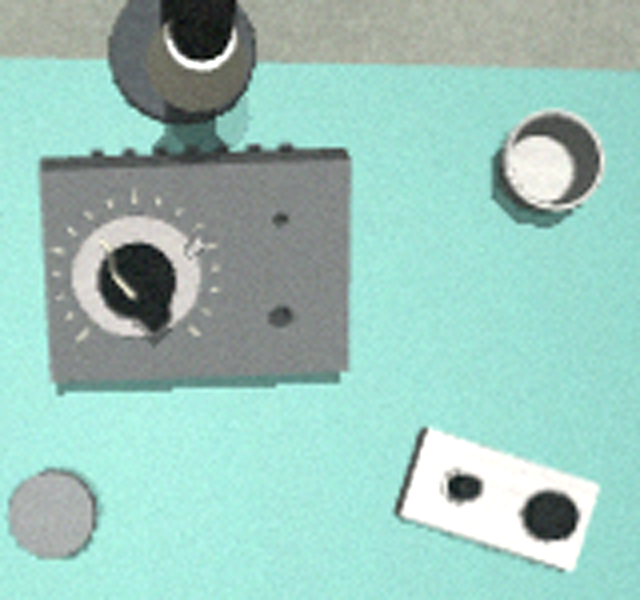

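View pics/sidez.png

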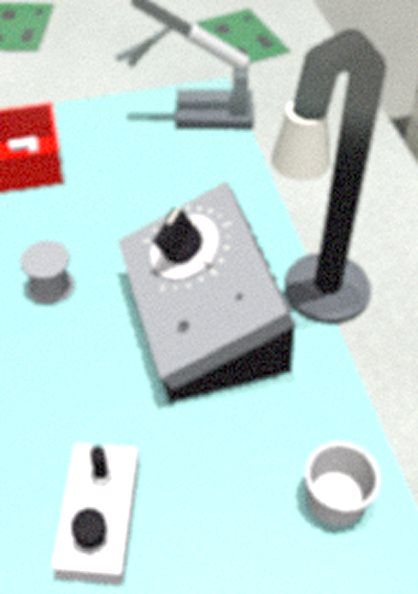

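Run:
```python
from h import *
np.set_printoptions(precision=4,suppress=True)
T=cam('top');S=cam('side')
t=lambda x,y:(x/4+285-.375,y/4+125-.375); s=lambda x,y:(x/2.2+235-.3,y/2.2+95-.3)
for n,a,b in [('sock',(281,219),(239,297)),('low',(280,316),(183,326)),('cBR',(349,158),(291,319)),('cBL',(42,161),(228,184)),('cFL',(54,382),(121,241)),('cFR',(347,369),(168,379)),('ring',(138,277),(184,247)),('tab',(194,245),(210,265)),('holderNL',(426,428),(82,444))]:
    print(n,*tri(T,t(*a),S,s(*b)))
for q in [(426,428),(597,485),(573,571),(399,515)]:print('hold',onplane(T,t(*q),.03))
print('plugtop',onplane(T,t(464,487),.074),'spare top',onplane(T,t(550,516),.06))
print('plugtop side',onplane(S,s(98,450),.074), 'spare', onplane(S,s(89,528),.06))
for q in [(272,175),(329,174),(301,184)]:print('nozzle side at plane y',onplane(S,s(*q),n=(0,1,0),p=np.array([0,0.0,0])),onplane(S,s(*q),z=.215))
print('foot',onplane(T,t(182,50)),onplane(S,s(328,287)))
print('nozzle top dark', onplane(T,t(200,68),.215))
print('cleaner',onplane(T,t(550,160),.05))
```

```text
sock [ 0.6298 -0.0837  0.0973] 0.0016507846865981546
low [ 0.5718 -0.0859  0.07  ] 0.0014713367808533273
cBR [ 0.6689 -0.1251  0.1025] 0.0005497051874816951
cBL [0.6595 0.064  0.109 ] 0.005617370268638574
cFL [0.5303 0.0561 0.0554] 0.00212533759224707
cFR [ 0.543  -0.1313  0.0507] 0.004867262860897395
ring [0.5935 0.0039 0.086 ] 0.001539164066931917
tab [ 0.6135 -0.0304  0.0901] 0.0016792770766219823
holderNL [ 0.4783 -0.1829  0.0533] 0.05054486508270557
hold [ 0.5037 -0.1857  0.03  ]
hold [ 0.4677 -0.2991  0.03  ]
hold [ 0.4115 -0.2832  0.03  ]
hold [ 0.4469 -0.1684  0.03  ]
plugtop [ 0.4668 -0.2023  0.074 ] spare top [ 0.4486 -0.2604  0.06  ]
plugtop side [ 0.4667 -0.2046  0.074 ] spare [ 0.4477 -0.268   0.06  ]
nozzle side at plane y [0.6832 0.     0.1748] [ 0.6678 -0.0407  0.215 ]
nozzle side at plane y [0.7451 0.     0.1629] [ 0.7198 -0.0516  0.215 ]
nozzle side at plane y [0.7156 0.     0.1552] [ 0.6902 -0.0584  0.215 ]
foot [ 0.7584 -0.0236  0.    ] [ 0.7575 -0.02    0.    ]
nozzle top dark [ 0.6983 -0.0285  0.215 ]
cleaner [ 0.6788 -0.2636  0.05  ]
```

Measured: socket at about (0.630, -0.084, 0.098), station yaw about 0.065, and the plug top at (0.467, -0.203). The nozzle's front edge is at x of about 0.675. I'll move towards the plug and flip the wrist camera to the robot side.

Emit:
{"api": "carry_out", "payload": {"deltas": [{"hand":34,"dp":[0.73,-0.54,0],"spin":-0.45},{"hand":34,"dp":[0.73,-0.54,0],"spin":-0.45},{"hand":34,"dp":[0.73,-0.54,0],"spin":-0.45},{"hand":34,"dp":[0.73,-0.54,0],"spin":-0.45},{"hand":34,"dp":[0.73,-0.54,0],"spin":-0.45},{"hand":34,"dp":[0.73,-0.54,0],"spin":-0.45},{"hand":34,"dp":[0.73,-0.54,0],"spin":-0.45},{"hand":34,"dp":[0.73,-0.54,0],"spin":-0.45},{"hand":34,"dp":[0.73,-0.54,0],"spin":-0.45},{"hand":34,"dp":[0.73,-0.54,0],"spin":-0.45},{"hand":34,"dp":[0.73,-0.54,0],"spin":-0.45}], "force": 12}}

```text
time: 1.2
ee_pos: [0.3447, -0.3929, 0.2222]
eef_rot: [0.63, 0.777, 0.0, -0.0]
ft_force: [-0.0, -0.9, -0.0]
width: 0.0344
grip_force: 0.0
```

```bash
cat >> h.py <<'E'
def move(p,yaw=None):
    """dp,spin to bring TCP to world p with tool-x yaw"""
    s=read_state();R=Rn.from_quat(s['eef_rot']).as_matrix();y0=np.arctan2(R[1,0],R[0,0])
    d=R.T@(np.array(p)-s['ee_pos'])/.25
    sp=0 if yaw is None else -((yaw-y0+np.pi)%(2*np.pi)-np.pi)/np.pi
    print('pos',s['ee_pos'].round(4),'yaw',round(y0,3),'tilt',(R[:,2]).round(4),'t',s['time'],'q',s['joint_positions'].round(2),'\ndp',d.round(4),'spin',round(sp,4))
E
python3 - <<'E'
from h import *
move([.467,-.203,.19],.065-np.pi)
E
```

```text
pos [ 0.3447 -0.3929  0.2222] yaw 1.778 tilt [-4.e-04  4.e-04 -1.e+00] t 1.2 q [ 1.06  0.13 -0.32  1.72  0.04  1.31  0.94] 
dp [0.6424 0.6351 0.1291] spin -0.4546
```

Emit:
{"api": "carry_out", "payload": {"deltas": [{"hand":34,"dp":[0.64,0.635,0.13],"spin":-0.4546},{"hand":34,"dp":[0.64,0.635,0.13],"spin":-0.4546},{"hand":34,"dp":[0.64,0.635,0.13],"spin":-0.4546},{"hand":34,"dp":[0.64,0.635,0.13],"spin":-0.4546},{"hand":34,"dp":[0.64,0.635,0.13],"spin":-0.4546},{"hand":34,"dp":[0.64,0.635,0.13],"spin":-0.4546},{"hand":34,"dp":[0.64,0.635,0.13],"spin":-0.4546},{"hand":34,"dp":[0.64,0.635,0.13],"spin":-0.4546},{"hand":34,"dp":[0.64,0.635,0.13],"spin":-0.4546},{"hand":34,"dp":[0.64,0.635,0.13],"spin":-0.4546},{"hand":34,"dp":[0.64,0.635,0.13],"spin":-0.4546},{"hand":34,"dp":[0.64,0.635,0.13],"spin":-0.4546}]}}

```text
time: 2.4
ee_pos: [0.4674, -0.2038, 0.1899]
eef_rot: [-0.03, 1.0, 0.0, -0.0]
ft_force: [-1.3, 0.3, -0.7]
width: 0.0338
grip_force: 0.0
```

Run:
```python
from h import *
move([.467,-.203,.1],.065-np.pi)
s=read_state();im=camera('wrist')[:,:,::-1];cv2.imwrite('pics/w1.png',im);c=cam('wrist',s)
print(proj(c,[[.467,-.203,.074],[.449,-.262,.06]]))
np.save('w1.npy',np.r_[s['ee_pos'],s['eef_rot']])
```

```text
pos [ 0.4674 -0.2038  0.1899] yaw -3.081 tilt [-2.e-04  1.e-04 -1.e+00] t 2.4 q [ 0.88  0.15 -0.61  1.78  0.09  1.24  1.88] 
dp [0.0012 0.0033 0.3598] spin -0.0016
[[318.06876031 197.57814999]
 [253.17145407 170.09844342]]
```

View pics/w1.png

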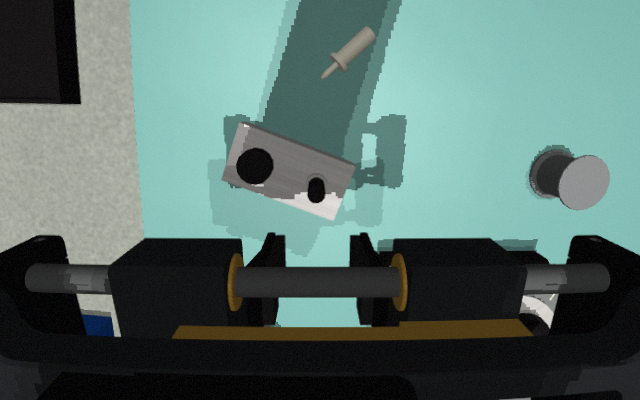

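Slim plug: dark blob spanning (308–326, 177–203), with the spare at (255,167). Both are within 2 px of prediction. I'll refine the plug numerically.

Run:
```python
from h import *
im=cv2.imread('pics/w1.png');m=(im.max(2)<45).astype(np.uint8);w=np.load('w1.npy');c=cam('wrist',dict(ee_pos=w[:3],eef_rot=w[3:]))
n,l,st,ce=cv2.connectedComponentsWithStats(m)
for x,y in((316,190),(255,167)):
    k=l[y,x];print(st[k],ce[k])
# predicted silhouette bbox of handle for candidate axis positions
a=np.linspace(0,2*np.pi,60)
for q in((.467,-.203),(.466,-.2025),(.465,-.202),):
    P=np.array([[q[0]+.008*np.cos(t),q[1]+.008*np.sin(t),z] for t in a for z in(.034,.074)]);u=proj(c,P);print(q,u.min(0),u.max(0))
P=np.array([[.449+.016*np.cos(t),-.262+.016*np.sin(t),z] for t in a for z in(.05,.06)]);u=proj(c,P);print(u.min(0),u.max(0))
move([.4655,-.2025,.04])
```

```text
[308 178  17  25 341] [315.83577713 189.9941349 ]
[ 236  148   37   36 1024] [254.40429688 165.65429688]
(0.467, -0.203) [308.81614467 179.1059428 ] [327.31542472 206.44949069]
(0.466, -0.2025) [309.45797883 178.13165556] [327.97363361 205.38287606]
(0.465, -0.202) [310.10098236 177.15591084] [328.63298272 204.31434003]
[235.31828999 150.75466878] [272.5464999  187.58119143]
pos [ 0.4674 -0.2039  0.19  ] yaw -3.081 tilt [-1.e-04  0.e+00 -1.e+00] t 2.45 q [ 0.88  0.15 -0.61  1.78  0.09  1.24  1.88] 
dp [0.0071 0.0059 0.5999] spin 0
```

Emit:
{"api": "carry_out", "payload": {"deltas": [{"hand":34,"dp":[0.007,0.002,0.2]},{"hand":34,"dp":[0.007,0.002,0.4]},{"hand":34,"dp":[0.007,0.002,0.5]},{"hand":34,"dp":[0.007,0.002,0.6]},{"hand":34,"dp":[0.007,0.002,0.604]},{"hand":10,"dp":[0.007,0.002,0.604]},{"hand":10,"dp":[0.007,0.002,0.604]},{"hand":10,"dp":[0.007,0.002,0.604]},{"hand":10,"dp":[0.007,0.002,0.604]},{"hand":10,"dp":[0.007,0.002,0.604]},{"hand":10,"dp":[0.007,0.002,0.604]}], "force": 10}}

```text
schema error: expected keys hand, dp, spin
```

Emit:
{"api": "carry_out", "payload": {"deltas": [{"hand":34,"dp":[0.007,0.002,0.2],"spin":0},{"hand":34,"dp":[0.007,0.002,0.4],"spin":0},{"hand":34,"dp":[0.007,0.002,0.5],"spin":0},{"hand":34,"dp":[0.007,0.002,0.6],"spin":0},{"hand":34,"dp":[0.007,0.002,0.604],"spin":0},{"hand":10,"dp":[0.007,0.002,0.604],"spin":0},{"hand":10,"dp":[0.007,0.002,0.604],"spin":0},{"hand":10,"dp":[0.007,0.002,0.604],"spin":0},{"hand":10,"dp":[0.007,0.002,0.604],"spin":0},{"hand":10,"dp":[0.007,0.002,0.604],"spin":0},{"hand":10,"dp":[0.007,0.002,0.604],"spin":0}], "force": 10}}

```text
time: 3.55
ee_pos: [0.4666, -0.2041, 0.0403]
eef_rot: [-0.032, 0.999, -0.001, 0.001]
ft_force: [-0.5, -1.5, 7.3]
width: 0.0157
grip_force: 10.0
```

Gripped at 15.7 mm width. Next: raise it 15.5 mm so only the tip stays in the hole, then arc towards the robot to pivot the plug between the pads.

Emit:
{"api": "carry_out", "payload": {"deltas": [{"hand":10,"dp":[0,0,-0.03],"spin":0},{"hand":10,"dp":[0,0,-0.062],"spin":0},{"hand":10,"dp":[0,0,-0.062],"spin":0},{"hand":10,"dp":[0.015,0,-0.061],"spin":0},{"hand":10,"dp":[0.03,0,-0.059],"spin":0},{"hand":10,"dp":[0.045,0,-0.056],"spin":0},{"hand":10,"dp":[0.06,0,-0.051],"spin":0},{"hand":10,"dp":[0.074,0,-0.046],"spin":0},{"hand":10,"dp":[0.084,0,-0.043],"spin":0},{"hand":10,"dp":[0.084,0,-0.043],"spin":0}]}}

```text
time: 4.55
ee_pos: [0.4441, -0.2048, 0.0495]
eef_rot: [-0.032, 0.999, 0.0, -0.0]
ft_force: [1.5, -2.2, 1.6]
width: 0.015
grip_force: 10.0
```

Run:
```python
from h import *
move([.4655,-.2025,.04])
s=read_state();im=camera('side');S=cam('side');print(s['width'],s['ft_force'].round(1))
g=s['ee_pos']+[0,0,.019];n=np.array([-.4217,-.027,.906]);print(proj(S,[g,g-.048*n,g+.016*n,g-.024*n]))
u=proj(S,g)[0].astype(int);a=im[u[1]-45:u[1]+45,u[0]-60:u[0]+60,::-1];print(u)
cv2.imwrite('pics/s2.png',cv2.convertScaleAbs(cv2.resize(a,None,fx=6,fy=6,interpolation=2),alpha=1.8))
```

```text
pos [ 0.4441 -0.2048  0.0495] yaw -3.078 tilt [-7.e-04  1.e-04 -1.e+00] t 4.55 q [ 0.87  0.27 -0.59  1.97  0.18  0.95  1.83] 
dp [-0.086   0.0038  0.0379] spin 0
0.015011820654844547 [ 1.5 -2.2  1.6]
[[268.14477156 303.00751139]
 [280.22354576 310.34791541]
 [263.84645062 300.38812717]
 [274.33129011 306.770879  ]]
[268 303]
```

View pics/s2.png

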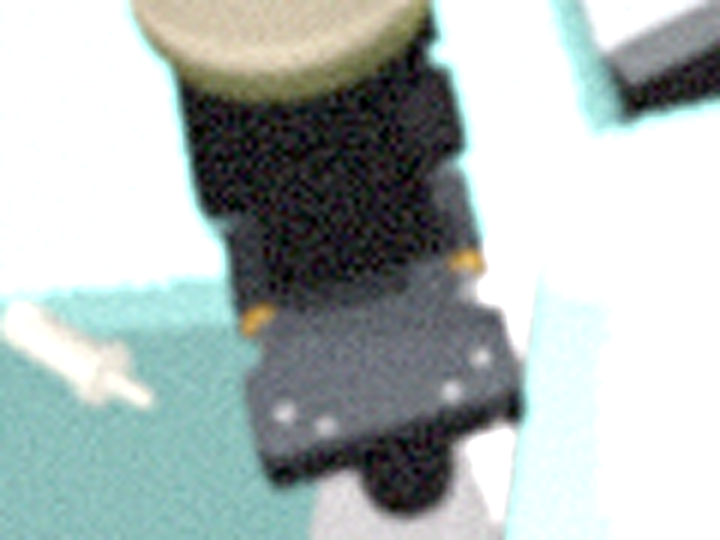

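The gripper hides the plug from the side camera. I'll lift it out along its tilted axis and check with the wrist camera.

Emit:
{"api": "carry_out", "payload": {"deltas": [{"hand":10,"dp":[0.017,0,-0.036],"spin":0},{"hand":10,"dp":[0.034,0,-0.072],"spin":0},{"hand":10,"dp":[0.034,0,-0.25],"spin":0},{"hand":10,"dp":[0.034,0,-0.42],"spin":0},{"hand":10,"dp":[0.034,0,-0.5],"spin":0},{"hand":10,"dp":[0.034,0,-0.5],"spin":0}]}}

```text
time: 5.2
ee_pos: [0.4374, -0.2057, 0.1785]
eef_rot: [-0.032, 0.999, -0.002, 0.002]
ft_force: [0.5, 0.2, 0.0]
width: 0.0158
grip_force: 10.0
```

Run:
```python
from h import *
s=read_state();c=cam('wrist',s);im=camera('wrist');S=cam('side');sd=camera('side')
print(s['ee_pos'],s['width'],s['ft_force'].round(1))
g=s['ee_pos']+[0,0,.019]
for th in(0,15,25,35):
    t=np.radians(th);n=np.array([-np.sin(t),-.065*np.sin(t),np.cos(t)]);print(th,proj(c,[g-.048*n,g-.028*n,g+.016*n]).round(0).tolist(),proj(S,[g-.048*n,g-.028*n]).round(0).tolist())
u=proj(S,g)[0].astype(int)
a=cv2.resize(im[160:360,200:440],None,fx=2.5,fy=2.5,interpolation=2);b=cv2.resize(sd[u[1]-40:u[1]+60,u[0]-20:u[0]+20],None,fx=5,fy=5,interpolation=2);print(u)
cv2.imwrite('pics/c3.png',cv2.convertScaleAbs(np.hstack([a,b])[:,:,::-1],alpha=2.2))
cv2.imwrite('pics/w3.png',im[:,:,::-1]);cv2.imwrite('pics/s3.png',sd[:,:,::-1])
```

```text
[ 0.43744816 -0.20571577  0.17847343] 0.01578526239832454 [0.5 0.2 0. ]
0 [[317.0, 234.0], [317.0, 248.0], [317.0, 289.0]] [[259.0, 283.0], [258.0, 277.0]]
15 [[317.0, 254.0], [317.0, 260.0], [317.0, 280.0]] [[266.0, 281.0], [262.0, 276.0]]
25 [[317.0, 268.0], [317.0, 269.0], [317.0, 273.0]] [[270.0, 279.0], [264.0, 275.0]]
35 [[317.0, 282.0], [317.0, 278.0], [317.0, 267.0]] [[274.0, 277.0], [267.0, 273.0]]
[255 268]
```

View pics/c3.png

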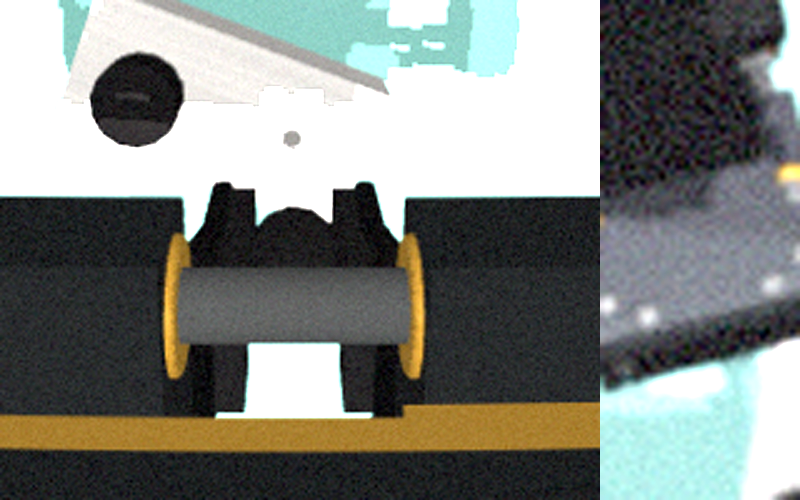

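Run:
```python
from h import *
s=read_state();c=cam('wrist',s);S=cam('side')
g=s['ee_pos']+[0,0,.019];a=np.linspace(0,2*np.pi,90)
e=np.array([.065,-1,0])
for th in range(15,50,5):
    t=np.radians(th);n=np.array([-np.sin(t),-.065*np.sin(t),np.cos(t)]);f=np.cross(n,e)
    D=lambda h,r:proj(c,[g+h*n+r*(np.cos(q)*e+np.sin(q)*f) for q in a])
    E,F=D(.016,.008),D(-.024,.011);print(th,'end',E.min(0).round(1),E.max(0).round(1),'flange',F.min(0).round(1),F.max(0).round(1))
im=cv2.imread('pics/w3.png');print(im[236:268:2,317].tolist());print(im[250,296:340:2].sum(1).tolist())
print('side pin',proj(S,[g-.048*np.array([-np.sin(t),0,np.cos(t)]) for t in np.radians([15,25,35])]))
```

```text
15 end [298.2 260.8] [335.8 298. ] flange [296.9 241.5] [337.2 281.6]
20 end [298.2 257.2] [335.8 295.1] flange [296.9 245.2] [337.2 285.8]
25 end [298.2 253.9] [335.7 292. ] flange [296.8 249. ] [337.2 290. ]
30 end [298.2 250.7] [335.7 288.7] flange [296.8 253. ] [337.3 294.1]
35 end [298.3 247.8] [335.7 285.3] flange [296.7 257. ] [337.3 298.1]
40 end [298.4 245. ] [335.6 281.7] flange [296.6 261.1] [337.4 302. ]
45 end [298.4 242.6] [335.6 278. ] flange [296.5 265.3] [337.5 305.7]
[[196, 200, 203], [198, 203, 205], [199, 203, 207], [111, 111, 116], [6, 6, 10], [10, 7, 10], [15, 14, 10], [13, 12, 11], [12, 12, 12], [20, 19, 19], [15, 15, 16], [16, 14, 12], [9, 10, 11], [11, 10, 12], [14, 11, 11], [16, 16, 14]]
[46, 29, 16, 85, 14, 35, 40, 40, 32, 45, 19, 17, 50, 43, 38, 45, 50, 38, 4, 43, 32, 24]
side pin [[265.39863954 282.11386701]
 [269.55096379 280.43918637]
 [273.30323869 278.43948215]]
```

The handle end is visible, black arc top at row 242.5, so the tilt may be more than 25°. I'll check the pin against the mat in the side view by moving about 55 mm to the right.

Emit:
{"api": "carry_out", "payload": {"deltas": [{"hand":10,"dp":[0,-0.12,0],"spin":0},{"hand":10,"dp":[0,-0.22,0],"spin":0},{"hand":10,"dp":[0,-0.22,0],"spin":0},{"hand":10,"dp":[0,-0.22,0],"spin":0}]}}

```text
time: 5.7
ee_pos: [0.439, -0.2596, 0.1734]
eef_rot: [-0.032, 0.999, 0.001, -0.001]
ft_force: [-1.3, 0.3, -0.2]
width: 0.0156
grip_force: 10.0
```

Run:
```python
from h import *
s=read_state();S=cam('side');sd=camera('side');g=s['ee_pos']+[0,0,.019];print(g)
for th in(0,15,25,35,45):
    t=np.radians(th);n=np.array([-np.sin(t),-.065*np.sin(t),np.cos(t)]);print(th,proj(S,[g-.048*n,g-.028*n,g+.0*n]).round(1).tolist())
u=proj(S,g-[0,0,.02])[0].astype(int);a=sd[u[1]-35:u[1]+40,u[0]-45:u[0]+55,::-1];print(u)
cv2.imwrite('pics/s4.png',cv2.convertScaleAbs(cv2.resize(a,None,fx=8,fy=8,interpolation=2),alpha=1.2))
```

```text
[ 0.43897554 -0.25962559  0.19241027]
0 [[264.4, 311.3], [262.9, 305.9], [260.7, 297.9]]
15 [[271.4, 309.0], [267.1, 304.5], [260.7, 297.9]]
25 [[275.7, 307.0], [269.7, 303.3], [260.7, 297.9]]
35 [[279.7, 304.8], [272.0, 302.0], [260.7, 297.9]]
45 [[283.1, 302.3], [274.0, 300.5], [260.7, 297.9]]
[262 303]
```

View pics/s4.png

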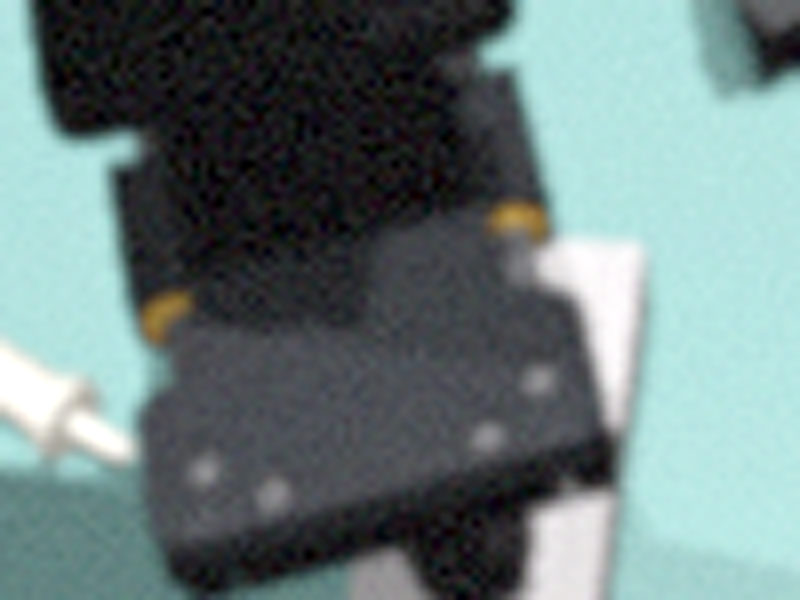

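The finger hides the pin here too. From the arc geometry (22 mm over 38.5 mm) and the handle-end position, the tilt is about 30°, which is near enough for the tapered pin to self-align. I'll go above the station and refine the socket and knob with the wrist camera.

Run:
```python
from h import *
move([.575,-.085,.22],-np.pi+.065)
```

```text
pos [ 0.4393 -0.2591  0.1737] yaw -3.077 tilt [-0.0015  0.0017 -1.    ] t 5.75 q [ 0.97  0.16 -0.57  1.8   0.09  1.21  2.01] 
dp [-0.5865  0.6601 -0.1846] spin -0.0001
```

Emit:
{"api": "carry_out", "payload": {"deltas": [{"hand":10,"dp":[0,0,-0.185],"spin":0},{"hand":10,"dp":[-0.2,0.22,-0.185],"spin":0},{"hand":10,"dp":[-0.35,0.4,-0.185],"spin":0},{"hand":10,"dp":[-0.5,0.56,-0.185],"spin":0},{"hand":10,"dp":[-0.587,0.66,-0.185],"spin":0},{"hand":10,"dp":[-0.587,0.66,-0.185],"spin":0},{"hand":10,"dp":[-0.587,0.66,-0.185],"spin":0},{"hand":10,"dp":[-0.587,0.66,-0.185],"spin":0}]}}

```text
time: 6.55
ee_pos: [0.5751, -0.0852, 0.2206]
eef_rot: [-0.033, 0.999, 0.0, -0.001]
ft_force: [0.6, -0.3, -0.5]
width: 0.0155
grip_force: 10.0
```

Run:
```python
from h import *
s=read_state();c=cam('wrist',s);im=camera('wrist');cv2.imwrite('pics/w5.png',im[:,:,::-1]);np.save('w5.npy',np.r_[s['ee_pos'],s['eef_rot']])
print(s['ee_pos'],s['width'])
print(proj(c,[[.6298,-.0837,.0973],[.5718,-.0859,.07],[.5935,.0039,.086],[.6135,-.0304,.09]]))
```

```text
[ 0.57514969 -0.08518514  0.22058179] 0.015474515237407779
[[314.69066665 252.71861989]
 [316.57560296 185.39316717]
 [409.94809842 217.92114589]
 [372.26715351 237.07092762]]
```

View pics/w5.png

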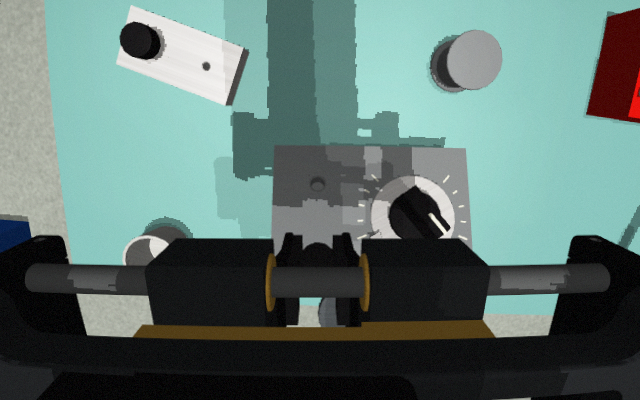

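Knob pointer: white line from (430,215) to (443,231), about −40°, towards up-left. The lower socket is at (317.5,184) against a prediction of (316.6,185.4), so the positions agree within 1 mm. Descending to 20 mm off the mouth.

Run:
```python
from h import *
move([.597,-.0853,.139]);move([.6055,-.0848,.1205]);move([.6173,-.0838,.1048])
```

```text
pos [ 0.5749 -0.0865  0.2207] yaw -3.077 tilt [-1.e-03 -4.e-04 -1.e+00] t 6.6 q [ 0.64  0.31 -0.7   1.55  0.21  1.35  1.56] 
dp [-0.0887 -0.0009  0.3266] spin 0
pos [ 0.5749 -0.0865  0.2207] yaw -3.077 tilt [-1.e-03 -4.e-04 -1.e+00] t 6.6 q [ 0.64  0.31 -0.7   1.55  0.21  1.35  1.56] 
dp [-0.1228 -0.0011  0.4005] spin 0
pos [ 0.5749 -0.0865  0.2207] yaw -3.077 tilt [-1.e-03 -4.e-04 -1.e+00] t 6.6 q [ 0.64  0.31 -0.7   1.55  0.21  1.35  1.56] 
dp [-1.703e-01 -1.000e-04  4.633e-01] spin 0
```

Emit:
{"api": "carry_out", "payload": {"deltas": [{"hand":10,"dp":[-0.05,0,0.15],"spin":0},{"hand":10,"dp":[-0.089,0,0.28],"spin":0},{"hand":10,"dp":[-0.089,0,0.326],"spin":0},{"hand":10,"dp":[-0.106,0,0.362],"spin":0},{"hand":10,"dp":[-0.123,0,0.39],"spin":0},{"hand":10,"dp":[-0.123,0,0.4],"spin":0},{"hand":10,"dp":[-0.123,0,0.4],"spin":0}]}}

```text
time: 7.3
ee_pos: [0.6065, -0.0843, 0.1216]
eef_rot: [-0.032, 0.999, -0.0, 0.0]
ft_force: [0.3, 0.2, -0.3]
width: 0.0158
grip_force: 10.0
```

Run:
```python
from h import *
move([.6173,-.0838,.1048]);s=read_state();print(s['ft_force'].round(1))
```

```text
pos [ 0.6065 -0.0843  0.1216] yaw -3.078 tilt [ 7.e-04 -2.e-04 -1.e+00] t 7.3 q [ 0.58  0.46 -0.67  1.59  0.3   1.19  1.49] 
dp [-0.043  -0.0008  0.0674] spin 0
[ 0.3  0.2 -0.3]
```

Emit:
{"api": "carry_out", "payload": {"deltas": [{"hand":10,"dp":[-0.005,0,0.011],"spin":0},{"hand":10,"dp":[-0.01,0,0.022],"spin":0},{"hand":10,"dp":[-0.01,0,0.022],"spin":0},{"hand":10,"dp":[-0.01,0,0.022],"spin":0}]}}

```text
time: 7.7
ee_pos: [0.6089, -0.084, 0.1156]
eef_rot: [-0.032, 0.999, -0.0, 0.0]
ft_force: [-0.2, -0.1, -0.4]
width: 0.0157
grip_force: 10.0
```

Emit:
{"api": "carry_out", "payload": {"deltas": [{"hand":10,"dp":[-0.006,0,0.011],"spin":0},{"hand":10,"dp":[-0.012,0,0.022],"spin":0},{"hand":10,"dp":[-0.012,0,0.022],"spin":0}]}}

```text
time: 8.0
ee_pos: [0.6119, -0.0837, 0.1096]
eef_rot: [-0.032, 0.999, 0.0, -0.0]
ft_force: [0.6, 0.4, -0.4]
width: 0.0157
grip_force: 10.0
```

Emit:
{"api": "carry_out", "payload": {"deltas": [{"hand":10,"dp":[-0.007,0,0.011],"spin":0},{"hand":10,"dp":[-0.014,0,0.02],"spin":0},{"hand":10,"dp":[-0.014,0,0.02],"spin":0}]}}

```text
time: 8.3
ee_pos: [0.6153, -0.0836, 0.1049]
eef_rot: [-0.032, 0.999, -0.0, -0.0]
ft_force: [-1.8, -0.9, 1.8]
width: 0.0158
grip_force: 10.0
```

Emit:
{"api": "carry_out", "payload": {"deltas": [{"hand":10,"dp":[-0.006,0,0.01],"spin":0},{"hand":10,"dp":[-0.01,0,0.018],"spin":0},{"hand":10,"dp":[-0.01,0,0.018],"spin":0}]}}

```text
time: 8.6
ee_pos: [0.6185, -0.0834, 0.1021]
eef_rot: [-0.032, 0.999, -0.0, 0.001]
ft_force: [-3.9, 1.1, 13.3]
width: 0.0153
grip_force: 14.7
```

Run:
```python
from h import *
move([.6173,-.0838,.1048]);s=read_state();print(s['ft_force'].round(1))
im=camera('wrist');cv2.imwrite('pics/w6.png',im[:,:,::-1]);c=cam('wrist',s)
g=cv2.imread('pics/w6.png').sum(2);print(g[225:275:2,317].tolist())
```

```text
pos [ 0.6185 -0.0834  0.1021] yaw -3.078 tilt [ 1.4e-03 -6.0e-04 -1.0e+00] t 8.6 q [ 0.56  0.5  -0.65  1.58  0.33  1.17  1.47] 
dp [ 0.0047 -0.0014 -0.0109] spin 0
[-3.9  1.1 13.3]
[308, 296, 299, 304, 302, 301, 315, 299, 298, 303, 455, 446, 81, 68, 56, 66, 75, 73, 73, 66, 74, 121, 157, 159, 172]
```

13 N of resistance at the expected seated depth. Releasing, backing up and looking.

Emit:
{"api": "carry_out", "payload": {"deltas": [{"hand":34,"dp":[0.003,0,-0.006],"spin":0},{"hand":34,"dp":[0.003,0,-0.006],"spin":0},{"hand":34,"dp":[0.003,0,-0.006],"spin":0},{"hand":34,"dp":[0.003,0,-0.1],"spin":0},{"hand":34,"dp":[0.003,0,-0.25],"spin":0},{"hand":34,"dp":[0.1,0,-0.4],"spin":0},{"hand":34,"dp":[0.3,0,-0.45],"spin":0},{"hand":34,"dp":[0.45,0.1,-0.45],"spin":0},{"hand":34,"dp":[0.45,0.1,-0.45],"spin":0},{"hand":34,"dp":[0.45,0.1,-0.45],"spin":0}]}}

```text
time: 9.65
ee_pos: [0.5035, -0.0659, 0.2134]
eef_rot: [-0.032, 0.999, -0.001, 0.0]
ft_force: [0.3, 0.1, 0.6]
width: 0.0342
grip_force: 0.0
```

Run:
```python
from h import *
s=read_state();c=cam('wrist',s);im=camera('wrist');cv2.imwrite('pics/w7.png',im[:,:,::-1]);np.save('w7.npy',np.r_[s['ee_pos'],s['eef_rot']])
print(s['ee_pos'],s['time'])
n=np.array([-.4217,-.027,.906]);so=np.array([.6296,-.0835,.0975]);dl=np.array([.5935,.0039,.0855])
u=proj(c,[so,so+.004*n,so+.044*n,dl,dl+.044*n,[.5718,-.0859,.07]]);print(u.round(1).tolist())
top=camera('top');sd=camera('side')
T=cam('top');S=cam('side');a=proj(T,so)[0].astype(int);b=proj(S,so)[0].astype(int)
x0,y0=int(u[:,0].min())-70,int(u[:,1].min())-50;print(x0,y0,a,b)
A=cv2.resize(im[y0:y0+150,x0:x0+200],None,fx=4,fy=4,interpolation=2)
B=cv2.resize(top[a[1]-30:a[1]+30,a[0]-50:a[0]-10+20],(200,200*60//70),interpolation=2)
C=cv2.resize(sd[b[1]-40:b[1]+30,b[0]-30:b[0]+30],(200,233),interpolation=2)
cv2.imwrite('pics/c7.png',cv2.convertScaleAbs(np.hstack([A,np.vstack([np.vstack([B,C]),np.zeros((600-len(B)-233,200,3),np.uint8)])])[:,:,::-1],alpha=1.4))
cv2.imwrite('pics/top7.png',top[:,:,::-1]);cv2.imwrite('pics/side7.png',sd[:,:,::-1])
```

```text
[ 0.50346609 -0.06588337  0.21337167] 9.65
[[290.8, 321.5], [290.5, 322.3], [286.7, 331.5], [382.2, 287.6], [392.1, 292.4], [292.9, 255.3]]
216 205 [354 179] [343 229]
```

View pics/c7.png

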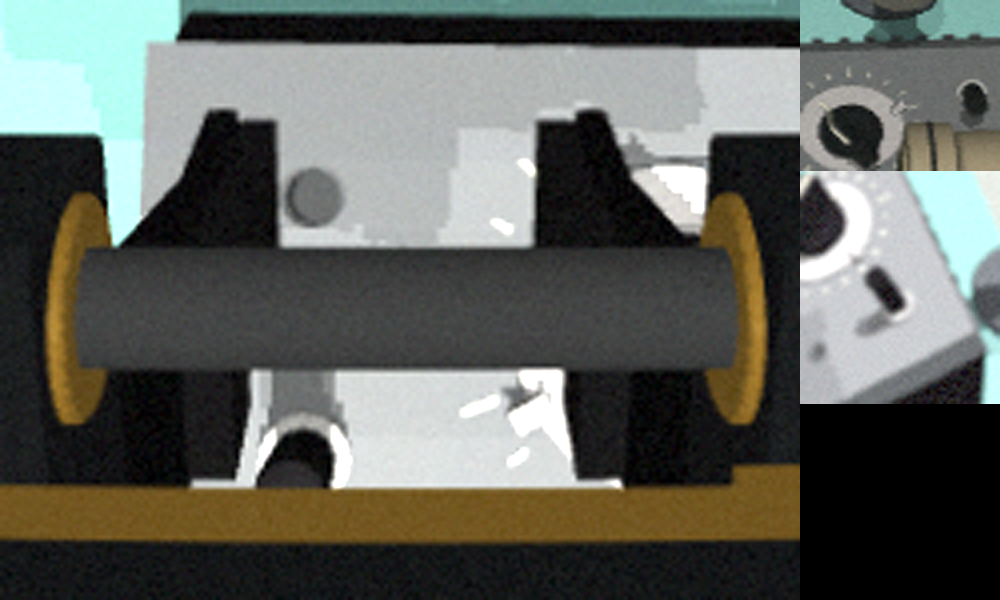

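The plug stands in the upper socket, square to the panel with its flange on the surface (wrist inset around (295,460); the side inset agrees). I have no views left, so I'll check seating and angles numerically.

Run:
```python
from h import *
T=cam('top');S=cam('side');a=np.linspace(0,2*np.pi,60)
al=.065;n=np.array([-.4226*np.cos(al),-.4226*np.sin(al),.9063]);so=np.array([.6296,-.0835,.0975])
e=np.array([-np.sin(al),np.cos(al),0]);f=np.cross(e,n)
for nm,c in(('top7',T),('side7',S)):
    im=cv2.imread(f'pics/{nm}.png');g=im.max(2)
    for h in(0,.004,.01):
        P=np.array([so+(h+z)*n+.008*(np.cos(q)*e+np.sin(q)*f) for q in a for z in(.004,.044)]);u=proj(c,P)
        print(nm,h,u.min(0).round(1),u.max(0).round(1),u.mean(0).round(1))
    m=(g<45).astype(np.uint8);k,l,st,ce=cv2.connectedComponentsWithStats(m)
    d=np.hypot(*(ce-proj(c,so+.024*n)[0]).T);i=[j for j in range(1,k) if 25<st[j,4]<600 and d[j]<15];print([(st[j].tolist(),ce[j].round(1).tolist()) for j in i])
# dial: white pixels near knob in panel plane (angle cw from +slope)
im=cv2.imread('pics/top0.png');
dl=np.array([.5935,.0039,.0855])
for hh,lo,hi in((.008,.034,.05),(.044,0,.03)):
    p=dl+hh*n
    for v in range(170,215):
        for u in range(298,342):
            X=onplane(T,(u,v),n=n,p=p)-p;r=np.linalg.norm(X);an=np.degrees(np.arctan2(-X@e,X@f))
            if lo<r<hi and im[v,u].min()>(105 if hh<.04 else 95) :print(hh,u,v,round(r*1e3),round(an),im[v,u].tolist())
print('f',f)
```

```text
top7 0 [351.7 177.2] [360.  188.6] [355.7 182.8]
top7 0.004 [351.8 177.6] [360.2 189.2] [355.9 183.4]
top7 0.01 [352.1 178.4] [360.5 190. ] [356.2 184.1]
[([353, 178, 7, 12, 66], [355.9, 183.9])]
side7 0 [332.5 216.4] [346.4 232. ] [339.4 224.2]
side7 0.004 [331.7 215.5] [345.7 231.1] [338.7 223.3]
side7 0.01 [330.6 214. ] [344.7 229.8] [337.7 221.9]
[([334, 219, 10, 12, 55], [338.2, 224.5])]
0.008 316 179 43 -8 [107, 108, 111]
0.008 319 179 42 2 [113, 113, 116]
0.008 320 179 42 5 [106, 109, 111]
0.008 313 180 42 -18 [112, 116, 117]
0.008 314 180 42 -15 [117, 120, 122]
0.008 315 180 41 -12 [114, 116, 122]
0.008 316 180 40 -8 [116, 118, 120]
0.008 317 180 40 -5 [114, 116, 118]
0.008 318 180 40 -2 [111, 114, 116]
0.008 319 180 40 2 [115, 118, 117]
0.008 320 180 40 5 [117, 118, 122]
0.008 321 180 40 9 [113, 115, 118]
0.008 322 180 40 12 [109, 113, 117]
0.008 323 180 41 16 [112, 115, 119]
0.008 324 180 41 19 [117, 119, 121]
0.008 325 180 42 22 [107, 108, 113]
0.008 311 181 42 -26 [111, 114, 117]
0.008 312 181 41 -23 [116, 121, 120]
0.008 313 181 40 -19 [119, 120, 123]
0.008 314 181 39 -1
[... 8822 characters left out ...]
 16 -147 [117, 120, 123]
0.044 317 206 15 -155 [120, 120, 124]
0.044 327 206 23 131 [97, 99, 101]
0.044 311 207 26 -127 [98, 98, 99]
0.044 312 207 25 -130 [107, 110, 113]
0.044 313 207 23 -135 [115, 117, 119]
0.044 314 207 21 -139 [118, 121, 122]
0.044 315 207 20 -145 [119, 123, 125]
0.044 316 207 19 -151 [121, 123, 124]
0.044 317 207 18 -158 [118, 122, 126]
0.044 318 207 17 -166 [118, 118, 121]
0.044 319 207 17 -174 [117, 120, 121]
0.044 315 208 22 -148 [111, 111, 117]
0.044 316 208 21 -154 [113, 114, 117]
0.044 317 208 20 -160 [113, 114, 117]
0.044 318 208 20 -167 [115, 112, 116]
0.044 319 208 19 -174 [112, 113, 118]
0.044 320 208 19 179 [115, 116, 119]
f [0.90438612 0.05886803 0.4226    ]
```

Numbers: pointer at −41°, tab at about 59°, and the plug silhouette is consistent with seated (0–3 mm uncertainty). As insurance I'll push the handle end down with closed fingers.

Run:
```python
from h import *
move([.613,-.0845,.175]);move([.613,-.0845,.14])
```

```text
pos [ 0.5046 -0.0661  0.2129] yaw -3.078 tilt [ 2.e-04  6.e-04 -1.e+00] t 9.8 q [ 0.73  0.14 -0.74  1.74  0.1   1.29  1.6 ] 
dp [-0.4278 -0.1011  0.1516] spin 0
pos [ 0.5046 -0.0661  0.2129] yaw -3.078 tilt [ 2.e-04  6.e-04 -1.e+00] t 9.8 q [ 0.73  0.14 -0.74  1.74  0.1   1.29  1.6 ] 
dp [-0.4278 -0.1012  0.2916] spin 0
```

Emit:
{"api": "carry_out", "payload": {"deltas": [{"hand":0,"dp":[-0.15,-0.04,0],"spin":0},{"hand":0,"dp":[-0.3,-0.08,0],"spin":0},{"hand":0,"dp":[-0.428,-0.101,0],"spin":0},{"hand":0,"dp":[-0.428,-0.101,0.12],"spin":0},{"hand":0,"dp":[-0.428,-0.101,0.22],"spin":0},{"hand":0,"dp":[-0.428,-0.101,0.27],"spin":0},{"hand":0,"dp":[-0.428,-0.101,0.288],"spin":0},{"hand":0,"dp":[-0.428,-0.101,0.296],"spin":0},{"hand":0,"dp":[-0.428,-0.101,0.3],"spin":0}]}}

```text
time: 10.7
ee_pos: [0.613, -0.0842, 0.1405]
eef_rot: [-0.032, 0.999, -0.0, 0.0]
ft_force: [-10.7, 0.8, 22.4]
width: 0.0003
grip_force: 11.0
```

Contact came at z = 0.1405 (0.1408 predicted when seated) at 22 N, so the plug is home. Backing off to where the wrist camera sees the whole dial.

Emit:
{"api": "carry_out", "payload": {"deltas": [{"hand":0,"dp":[0,0,-0.1],"spin":0},{"hand":0,"dp":[0.02,0,-0.28],"spin":0},{"hand":0,"dp":[0.04,0,-0.43],"spin":0},{"hand":0,"dp":[0.04,0.2,-0.43],"spin":0},{"hand":0,"dp":[0.04,0.4,-0.43],"spin":0},{"hand":0,"dp":[0.04,0.4,-0.43],"spin":0},{"hand":0,"dp":[0.04,0.4,-0.43],"spin":0},{"hand":0,"dp":[0.04,0.4,-0.43],"spin":0}]}}

```text
time: 11.5
ee_pos: [0.5964, 0.0139, 0.2457]
eef_rot: [-0.031, 1.0, -0.0, 0.0]
ft_force: [-0.2, -0.6, 0.3]
width: 0.0007
grip_force: 0.0
```

```bash
cat > dial.py <<'E'
from h import *
al=.065;n=np.array([-.4226*np.cos(al),-.4226*np.sin(al),.9063]);e=np.array([-np.sin(al),np.cos(al),0]);f=np.cross(e,n)
def warp(im,c,dl,h,R=.06,N=480):
    """rectify the plane h above the panel round dl: up = upslope, right = -e"""
    g=np.array([dl+h*n+(-v*f-u*e) for u,v in((-R,-R),(R,-R),(R,R),(-R,R))])
    yy,xx=np.mgrid[0:N,0:N]/(N-1)*2*R-R
    P=dl+h*n-yy[...,None]*f-xx[...,None]*e
    q=proj(c,P.reshape(-1,3)).reshape(N,N,2).astype(np.float32)
    return cv2.remap(im,q[...,0],q[...,1],cv2.INTER_LINEAR)
def polar(w,R=.06):   # rows: angle cw from up, cols: radius .5mm
    N=len(w);a=np.radians(np.arange(0,360,2));r=np.arange(0,58,.5)/1e3
    x=(N-1)/2+np.outer(np.sin(a),r)*(N-1)/2/R;y=(N-1)/2-np.outer(np.cos(a),r)*(N-1)/2/R
    return cv2.remap(w,x.astype(np.float32),y.astype(np.float32),cv2.INTER_LINEAR)
E
python3 - <<'E'
from dial import *
s=read_state();c=cam('wrist',s);im=camera('wrist');cv2.imwrite('pics/w8.png',im[:,:,::-1]);np.save('w8.npy',np.r_[s['ee_pos'],s['eef_rot']])
print(s['ee_pos'],s['joint_positions'].round(2),s['ft_force'].round(1))
dl=np.array([.5935,.0039,.0855]);print(proj(c,[dl,dl+.04*f,dl-.04*f,dl+.04*e,dl-.04*e]).round())
g=im.min(2)
def ringfit(g,c,dl):
    w=warp(g,c,dl,.003);m=(w>w.max()*.6).astype(np.uint8);return w
w=warp(g,c,dl,.003)
p=polar(w)
# per-angle outer edge radius of bright ring
for A in range(0,360,20):
    print(A,p[A//2,40:110:4].tolist())
E
```

```text
[0.59636557 0.01389511 0.24568156] [ 0.5   0.35 -0.76  1.47  0.24  1.41  1.36] [-0.2 -0.6  0.3]
[[307. 183.]
 [307. 223.]
 [308. 144.]
 [348. 183.]
 [267. 183.]]
0 [14, 24, 177, 196, 192, 190, 196, 197, 192, 191, 141, 125, 130, 126, 126, 67, 19, 9]
20 [12, 80, 192, 193, 195, 192, 192, 195, 195, 177, 126, 126, 127, 125, 125, 124, 127, 125]
40 [12, 77, 118, 187, 196, 199, 198, 198, 198, 167, 125, 123, 126, 127, 124, 124, 126, 126]
60 [15, 97, 119, 118, 120, 144, 180, 133, 191, 185, 186, 186, 157, 125, 124, 125, 125, 126]
80 [16, 86, 117, 119, 116, 118, 118, 113, 116, 82, 74, 73, 75, 72, 73, 76, 73, 76]
100 [13, 35, 109, 116, 117, 115, 116, 117, 116, 89, 74, 74, 71, 72, 72, 73, 73, 73]
120 [13, 13, 93, 115, 117, 115, 119, 115, 119, 100, 74, 72, 76, 83, 78, 75, 75, 74]
140 [10, 11, 8, 5, 6, 31, 84, 115, 116, 107, 74, 72, 74, 118, 111, 113, 110, 88]
160 [12, 8, 13, 11, 12, 12, 12, 11, 98, 110, 78, 72, 72, 72, 74, 71, 71, 72]
180 [7, 9, 13, 38, 118, 119, 117, 119, 118, 116, 91, 72, 73, 72, 73, 70, 73, 72]
200 [11, 12, 10, 18, 113, 138, 146, 144, 146, 143, 136, 92, 89, 91, 91, 91, 88, 90]
220 [12, 12, 16, 20, 100, 136, 147, 148, 145, 145, 137, 103, 91, 89, 90, 92, 91, 87]
240 [15, 13, 11, 19, 109, 117, 119, 117, 122, 142, 143, 109, 91, 91, 100, 98, 105, 91]
260 [10, 14, 12, 43, 116, 114, 118, 119, 120, 120, 123, 107, 98, 74, 78, 86, 127, 129]
280 [10, 10, 11, 104, 149, 148, 145, 145, 149, 149, 145, 112, 93, 95, 93, 93, 91, 78]
300 [99, 39, 15, 107, 134, 145, 143, 149, 149, 147, 163, 154, 144, 145, 146, 143, 144, 145]
320 [6, 7, 60, 149, 162, 201, 189, 184, 193, 200, 206, 144, 145, 133, 128, 128, 127, 127]
340 [21, 26, 157, 190, 193, 199, 194, 191, 196, 198, 163, 127, 128, 128, 170, 166, 157, 86]
```

```bash
cat >> dial.py <<'E'
def measure(g,c,dl,lo=30,hi=90):
    """correct dial centre from the ring's outer edge, return tab angle and centre"""
    for _ in range(3):
        p=polar(warp(g,c,dl,.003)).astype(float);E=[]
        for A in range(180):
            d=p[A,70:90:1];k=np.argmin(np.diff(cv2.GaussianBlur(d[None],(5,1),0)[0]));
            if d[max(k-4,0)]-d[min(k+5,19)]>25 and not lo<2*A<hi: E.append((2*A,35+.5*(k+.5)))
        E=np.array(E);a=np.radians(E[:,0]);M=np.c_[np.cos(a),-np.sin(a),np.ones(len(a))]
        ok=np.ones(len(a),bool)
        for _ in range(4):
            x=np.linalg.lstsq(M[ok],E[ok,1],rcond=None)[0];ok=abs(M@x-E[:,1])<.8
        dl=dl+(x[0]*f+x[1]*e)/1e3
    p=polar(warp(g,c,dl,.008)).astype(float)
    pr=p[lo//2:hi//2,84:91].mean(1)
    return dl,x,ok.sum(),np.arange(lo,hi,2),pr
E
python3 - <<'E'
from dial import *
w=np.load('w8.npy');c=cam('wrist',dict(ee_pos=w[:3],eef_rot=w[3:]));im=cv2.imread('pics/w8.png')
dl0=np.array([.5935,.0039,.0855])
dl,x,k,a,pr=measure(im.min(2),c,dl0);print('wrist',dl,x,k);print(dict(zip(a.tolist(),pr.round().tolist())))
T=cam('top');t=cv2.imread('pics/top0.png')
dT,x,k,a,pr=measure(t.min(2),T,dl0);print('top',dT,x,k);print(dict(zip(a.tolist(),pr.round().tolist())))
# pointer: white line on bar top, h=.044 -> PCA of bright pixels
for nm,g,cc,d in(('w',im,c,dl),('t',t,T,dT)):
    for h in(.02,.032,.044):
        q=warp(g.min(2),cc,d,h);N=len(q);m=q>(130 if nm=='w' else 75)
        yy,xx=np.nonzero(m);X=(xx-(N-1)/2)*.12/(N-1)*1e3;Y=-(yy-(N-1)/2)*.12/(N-1)*1e3
        k,l,st,ce=cv2.connectedComponentsWithStats(m.astype(np.uint8))
        for j in range(1,k):
            C=(ce[j]-(N-1)/2)*.12/(N-1)*1e3
            if np.hypot(*C)<26 and 60<st[j,4]<3000:
                P=np.argwhere(l==j)[:,::-1];v=cv2.fitLine(P.astype(np.float32),cv2.DIST_L2,0,.01,.01).ravel();print(nm,h,st[j,4],'cent right,up',C[0].round(1),(-C[1]).round(1),'dir',np.degrees(np.arctan2(v[0],-v[1])).round(1),'ang of centroid',np.degrees(np.arctan2(C[0],-C[1])).round(1))
E
```

```text
wrist [0.59306694 0.00600353 0.08536221] [1.07199532e-02 2.59935591e-03 3.97617149e+01] 140
{30: 126.0, 32: 126.0, 34: 125.0, 36: 127.0, 38: 125.0, 40: 125.0, 42: 125.0, 44: 127.0, 46: 126.0, 48: 126.0, 50: 126.0, 52: 124.0, 54: 124.0, 56: 119.0, 58: 149.0, 60: 186.0, 62: 183.0, 64: 184.0, 66: 128.0, 68: 85.0, 70: 110.0, 72: 119.0, 74: 79.0, 76: 74.0, 78: 74.0, 80: 73.0, 82: 75.0, 84: 73.0, 86: 73.0, 88: 73.0}
top [0.59554154 0.00512381 0.08648701] [2.16259800e-02 1.48356427e-02 3.94791735e+01] 127
{30: 74.0, 32: 76.0, 34: 79.0, 36: 77.0, 38: 77.0, 40: 78.0, 42: 77.0, 44: 76.0, 46: 78.0, 48: 77.0, 50: 79.0, 52: 76.0, 54: 73.0, 56: 79.0, 58: 95.0, 60: 110.0, 62: 110.0, 64: 105.0, 66: 86.0, 68: 71.0, 70: 72.0, 72: 75.0, 74: 75.0, 76: 75.0, 78: 75.0, 80: 75.0, 82: 76.0, 84: 76.0, 86: 76.0, 88: 75.0}
w 0.02 73 cent right,up -24.1 -4.9 dir 110.9 ang of centroid -101.6
w 0.032 70 cent right,up -23.5 -1.9 dir 99.1 ang of centroid -94.5
w 0.044 63 cent right,up -22.9 1.2 dir 88.0 ang of centroid -87.0
t 0.02 805 cent right,up -7.9 0.3 dir 142.1 ang of centroid -87.8
t 0.032 783 cent right,up -7.9 4.7 dir 142.1 ang of centroid -59.4
t 0.044 766 cent right,up -7.9 9.1 dir 142.0 ang of centroid -41.0
```

Tab at 61.5° in both cameras, pointer at about −39°. Now plan the finger-push waypoints on the bar's tail.

```bash
cat > push.py <<'E'
from dial import *
dl=np.array([.5942,.0053,.0858]);hx,hy=.0095,.015   # closed finger block half sizes (tool x,y)
def way(phi,gap,r=.016,lift=.022):
    b=np.radians(phi);t=-(np.cos(b)*f-np.sin(b)*e);m=-(-np.sin(b)*f-np.cos(b)*e)  # tail dir; cw motion of tail
    ax=np.array([np.cos(al),np.sin(al),0])
    corner=np.sign(m@ax)*hx*ax+np.sign(m@e)*hy*e
    C=dl.copy()
    for _ in range(5):
        pz=dl[2]+(C-dl)@ax*np.tan(np.radians(25));tip=pz+lift
        zc=tip if m[2]<0 else max(tip,dl[2]+.044*n[2])
        A=np.array([m[:2],t[:2]]);rhs=np.array([-(.0075+gap)-m[2]*(zc-dl[2]),r-t[2]*(zc-dl[2])])
        xy=dl[:2]+np.linalg.solve(A,rhs)-corner[:2];C=np.r_[xy,tip]
    return C
E
python3 - <<'E'
from push import *
s=read_state();R=Rn.from_quat(s['eef_rot']).as_matrix();print(s['ee_pos'])
for phi,gap in((-40,.012),(-40,.002),(-25,0),(-10,0),(0,0),(10,0),(25,0),(40,0),(52,0),(62,0)):
    C=way(phi,gap);print(phi,C.round(4),(R.T@(C-s['ee_pos'])/.25).round(3))
E
```

```text
[0.59632974 0.01353429 0.24552975]
-40 [ 0.5964 -0.0349  0.1076] [ 0.012 -0.193  0.552]
-40 [ 0.5901 -0.0276  0.1049] [ 0.035 -0.162  0.563]
-25 [ 0.5852 -0.0239  0.1027] [ 0.054 -0.146  0.571]
-10 [ 0.5821 -0.0207  0.1014] [ 0.065 -0.133  0.577]
0 [ 0.55   -0.0201  0.0865] [ 0.193 -0.123  0.636]
10 [ 0.5487 -0.0173  0.0859] [ 0.198 -0.111  0.638]
25 [ 0.5477 -0.0128  0.0856] [ 0.201 -0.093  0.64 ]
40 [ 0.548  -0.0082  0.0859] [ 0.198 -0.074  0.639]
52 [ 0.5493 -0.0046  0.0866] [ 0.192 -0.061  0.636]
62 [ 0.5509 -0.0019  0.0874] [ 0.185 -0.05   0.632]
```

Emit:
{"api": "carry_out", "payload": {"deltas": [{"hand":0,"dp":[0.012,-0.193,0.15],"spin":0},{"hand":0,"dp":[0.012,-0.193,0.35],"spin":0},{"hand":0,"dp":[0.012,-0.193,0.5],"spin":0},{"hand":0,"dp":[0.012,-0.193,0.552],"spin":0},{"hand":0,"dp":[0.024,-0.177,0.558],"spin":0},{"hand":0,"dp":[0.035,-0.162,0.563],"spin":0},{"hand":0,"dp":[0.045,-0.154,0.567],"spin":0},{"hand":0,"dp":[0.054,-0.146,0.571],"spin":0},{"hand":0,"dp":[0.06,-0.14,0.574],"spin":0},{"hand":0,"dp":[0.065,-0.133,0.577],"spin":0},{"hand":0,"dp":[0.065,-0.133,0.577],"spin":0}]}}

```text
time: 12.65
ee_pos: [0.5821, -0.0193, 0.1017]
eef_rot: [-0.032, 0.999, -0.0, 0.0]
ft_force: [0.8, -0.9, 1.8]
width: 0.0004
grip_force: 1.0
```

Run:
```python
from push import *
s=read_state();R=Rn.from_quat(s['eef_rot']).as_matrix();print(s['ee_pos'],s['ft_force'].round(1),s['time'])
for phi,gap in((-10,0),(-8,.002),(2,.003),(10,0),(25,0),(40,0),(52,0)):
    C=way(phi,gap);print(phi,C.round(4),(R.T@(C-s['ee_pos'])/.25).round(3))
```

```text
[ 0.58205036 -0.01928974  0.10172022] [ 0.8 -0.9  1.8] 12.65
-10 [ 0.5821 -0.0207  0.1014] [ 0.    -0.006  0.001]
-8 [ 0.5822 -0.0222  0.1014] [ 0.    -0.012  0.001]
2 [ 0.5498 -0.0226  0.0863] [ 0.13  -0.005  0.062]
10 [ 0.5487 -0.0173  0.0859] [0.133 0.016 0.063]
25 [ 0.5477 -0.0128  0.0856] [0.136 0.035 0.064]
40 [ 0.548  -0.0082  0.0859] [0.133 0.053 0.063]
52 [ 0.5493 -0.0046  0.0866] [0.127 0.067 0.06 ]
```

Emit:
{"api": "carry_out", "payload": {"deltas": [{"hand":0,"dp":[0,-0.014,0],"spin":0},{"hand":0,"dp":[0.06,-0.01,0.028],"spin":0},{"hand":0,"dp":[0.13,-0.005,0.06],"spin":0},{"hand":0,"dp":[0.132,0.006,0.062],"spin":0},{"hand":0,"dp":[0.133,0.016,0.063],"spin":0},{"hand":0,"dp":[0.135,0.026,0.064],"spin":0},{"hand":0,"dp":[0.136,0.035,0.064],"spin":0},{"hand":0,"dp":[0.135,0.044,0.064],"spin":0},{"hand":0,"dp":[0.133,0.053,0.063],"spin":0},{"hand":0,"dp":[0.133,0.053,0.063],"spin":0},{"hand":0,"dp":[0.2,0.0,0.0],"spin":0},{"hand":0,"dp":[0.4,-0.1,-0.2],"spin":0},{"hand":0,"dp":[0.6,-0.2,-0.3],"spin":0},{"hand":0,"dp":[0.6,-0.2,-0.3],"spin":0},{"hand":0,"dp":[0.6,-0.2,-0.3],"spin":0}]}}

```text
time: 14.15
ee_pos: [0.4348, -0.0809, 0.179]
eef_rot: [-0.03, 1.0, -0.002, 0.002]
ft_force: [0.6, -0.2, -0.0]
width: 0.0008
grip_force: 0.0
```

```bash
cat > ptr.py <<'E'
from push import *
T=cam('top');t=camera('top')[:,:,::-1];s=read_state();print(s['ee_pos'],s['time'],s['ft_force'].round(1))
d,x,k,a,pr=measure(t.min(2),T,dl);print('centre',d.round(4),x.round(2),k);w=np.clip(pr-85,0,None);print('tab',(w@a/w.sum()).round(1))
q=warp(t.min(2),T,d,.044);N=len(q)
yy,xx=np.mgrid[0:N,0:N];X=(xx-(N-1)/2)*.12/(N-1)*1e3;Y=-(yy-(N-1)/2)*.12/(N-1)*1e3;r=np.hypot(X,Y);A=np.degrees(np.arctan2(X,Y))
k,l,st,ce=cv2.connectedComponentsWithStats((q>75).astype(np.uint8))
for j in range(1,k):
    C=(ce[j]-(N-1)/2)*.12/(N-1)*1e3
    if 100<st[j,4]<3000 and np.hypot(*C)<22:
        P=np.argwhere(l==j)[:,::-1];v=cv2.fitLine(P.astype(np.float32),cv2.DIST_L2,0,.01,.01).ravel()
        print('line',st[j,4],(C*[1,-1]).round(1),'dir',np.degrees(np.arctan2(v[0],-v[1])).round(1),'centroid ang',np.degrees(np.arctan2(C[0],-C[1])).round(1))
E
python3 ptr.py
```

```text
[ 0.4358422  -0.07970791  0.17796985] 14.2 [ 0.6  0.  -0.2]
centre [0.5955 0.0053 0.0864] [-0.05  0.19 39.4 ] 112
tab 61.4
line 245 [-0.6 18.6] dir 176.1 centroid ang -1.8
line 355 [0.3 8. ] dir 2.2 centroid ang 2.0
```

The pointer is at +2°, so the closed fingertips are thinner in y than assumed (half-thickness about 4–5 mm). Replanning with hy = 4.5 mm.

```bash
sed -i 's/hy=.0095,.015/hy=.0095,.0045/' push.py
python3 - <<'E'
from push import *
s=read_state();R=Rn.from_quat(s['eef_rot']).as_matrix();print(s['ee_pos'])
for phi,gap in((2,.006),(2,0),(15,0),(25,0),(35,0),(45,0),(52,0),(58,0),(62,0)):
    C=way(phi,gap);print(phi,C.round(4),(R.T@(C-s['ee_pos'])/.25).round(3))
E
```

```text
[ 0.4358422  -0.07970791  0.17796985]
2 [ 0.5492 -0.0151  0.0862] [-0.467  0.231  0.368]
2 [ 0.549  -0.0091  0.0863] [-0.468  0.255  0.367]
15 [ 0.5475 -0.0054  0.0857] [-0.463  0.27   0.37 ]
25 [ 0.547  -0.0023  0.0856] [-0.462  0.283  0.37 ]
35 [0.5471 0.0008 0.0857] [-0.463  0.295  0.37 ]
45 [0.5478 0.0038 0.0861] [-0.466  0.307  0.368]
52 [0.5486 0.0058 0.0866] [-0.47   0.315  0.366]
58 [0.5495 0.0075 0.0871] [-0.474  0.321  0.364]
62 [0.5502 0.0086 0.0874] [-0.477  0.325  0.363]
```

Emit:
{"api": "carry_out", "payload": {"deltas": [{"hand":0,"dp":[-0.2,0.1,0],"spin":0},{"hand":0,"dp":[-0.4,0.2,0],"spin":0},{"hand":0,"dp":[-0.467,0.225,0.1],"spin":0},{"hand":0,"dp":[-0.467,0.225,0.3],"spin":0},{"hand":0,"dp":[-0.467,0.231,0.368],"spin":0},{"hand":0,"dp":[-0.468,0.243,0.368],"spin":0},{"hand":0,"dp":[-0.468,0.255,0.368],"spin":0},{"hand":0,"dp":[-0.463,0.27,0.37],"spin":0},{"hand":0,"dp":[-0.462,0.283,0.37],"spin":0},{"hand":0,"dp":[-0.463,0.295,0.37],"spin":0},{"hand":0,"dp":[-0.466,0.307,0.368],"spin":0},{"hand":0,"dp":[-0.47,0.315,0.366],"spin":0},{"hand":0,"dp":[-0.47,0.315,0.366],"spin":0},{"hand":0,"dp":[-0.4,0.3,0.3],"spin":0},{"hand":0,"dp":[-0.2,0.15,0.1],"spin":0},{"hand":0,"dp":[0,0,0],"spin":0},{"hand":0,"dp":[0,0,0],"spin":0},{"hand":0,"dp":[0,0,0],"spin":0}]}}

```text
time: 16.0
ee_pos: [0.4342, -0.0826, 0.179]
eef_rot: [-0.029, 1.0, -0.003, 0.002]
ft_force: [0.4, 1.0, -0.1]
width: 0.0006
grip_force: 0.0
```

```bash
python3 ptr.py
```

```text
[ 0.43531537 -0.08075877  0.1779289 ] 16.05 [0.4 0.  0.1]
centre [0.5955 0.0051 0.0864] [-7.000e-02 -1.000e-02  3.948e+01] 127
tab 61.4
line 962 [9.2 7.2] dir 49.2 centroid ang 51.9
```

Emit:
{"api": "carry_out", "payload": {"deltas": [{"hand":0,"dp":[-0.2,0.1,0],"spin":0},{"hand":0,"dp":[-0.4,0.2,0],"spin":0},{"hand":0,"dp":[-0.42,0.28,0.2],"spin":0},{"hand":0,"dp":[-0.42,0.285,0.368],"spin":0},{"hand":0,"dp":[-0.45,0.295,0.368],"spin":0},{"hand":0,"dp":[-0.466,0.307,0.368],"spin":0},{"hand":0,"dp":[-0.47,0.315,0.366],"spin":0},{"hand":0,"dp":[-0.474,0.321,0.364],"spin":0},{"hand":0,"dp":[-0.477,0.325,0.363],"spin":0},{"hand":0,"dp":[-0.477,0.325,0.363],"spin":0},{"hand":0,"dp":[-0.477,0.325,0.363],"spin":0},{"hand":0,"dp":[-0.4,0.3,0.3],"spin":0},{"hand":0,"dp":[-0.2,0.15,0.1],"spin":0},{"hand":0,"dp":[0,0,0],"spin":0},{"hand":0,"dp":[0,0,0],"spin":0},{"hand":0,"dp":[0,0,0],"spin":0}]}}

```text
time: 17.65
ee_pos: [0.4341, -0.0832, 0.1792]
eef_rot: [-0.029, 1.0, -0.003, 0.002]
ft_force: [1.0, -0.4, 0.5]
width: 0.0006
grip_force: 0.0
```

```bash
python3 ptr.py; python3 ptr.py
```

```text
[ 0.4352361  -0.08131946  0.178067  ] 17.7 [-0.8  0.1 -0.6]
centre [0.5956 0.0052 0.0864] [ 0.16  0.05 39.49] 121
tab 61.4
line 371 [16.7  9.6] dir 59.6 centroid ang 60.1
line 522 [7.2 3.8] dir 59.5 centroid ang 62.3
[ 0.43576255 -0.07970193  0.17720172] 17.75 [ 0.4 -0.1  0.5]
centre [0.5955 0.0052 0.0864] [-0.06  0.25 39.46] 121
tab 61.3
line 385 [16.8  9.8] dir 58.7 centroid ang 59.9
line 536 [7.1 3.9] dir 59.9 centroid ang 61.6
```

Pointer about 60°, tab 61.4°. I'll cross-check with a close wrist view (numerically).

Emit:
{"api": "carry_out", "payload": {"deltas": [{"hand":0,"dp":[0,0,-0.27],"spin":0},{"hand":0,"dp":[-0.2,0.12,-0.27],"spin":0},{"hand":0,"dp":[-0.4,0.24,-0.27],"spin":0},{"hand":0,"dp":[-0.55,0.33,-0.27],"spin":0},{"hand":0,"dp":[-0.61,0.335,-0.27],"spin":0},{"hand":0,"dp":[-0.61,0.335,-0.27],"spin":0},{"hand":0,"dp":[-0.61,0.335,-0.27],"spin":0}]}}

```text
time: 18.45
ee_pos: [0.5824, 0.0169, 0.2424]
eef_rot: [-0.034, 0.999, 0.001, -0.001]
ft_force: [-0.3, 0.2, 0.8]
width: 0.0007
grip_force: 0.0
```

Run:
```python
from push import *
s=read_state();c=cam('wrist',s);im=camera('wrist')[:,:,::-1];cv2.imwrite('pics/w9.png',im);print(s['ee_pos'],s['time'])
d,x,k,a,pr=measure(im.min(2),c,dl);print('centre',d.round(4),x.round(2),k);print(dict(zip(a[10:22].tolist(),pr[10:22].round().tolist())))
q=warp(im.min(2),c,d,.044);N=len(q)
for th in(60,90,120):
    k,l,st,ce=cv2.connectedComponentsWithStats((q>th).astype(np.uint8))
    for j in range(1,k):
        C=(ce[j]-(N-1)/2)*.12/(N-1)*1e3
        if 100<st[j,4]<4000 and np.hypot(*C)<25:
            P=np.argwhere(l==j)[:,::-1];v=cv2.fitLine(P.astype(np.float32),cv2.DIST_L2,0,.01,.01).ravel()
            print(th,st[j].tolist(),(C*[1,-1]).round(1),'dir',np.degrees(np.arctan2(v[0],-v[1])).round(1),'ang',np.degrees(np.arctan2(C[0],-C[1])).round(1))
```

```text
[0.58241671 0.01685405 0.24239474] 18.45
centre [0.5931 0.006  0.0853] [-1.000e-02  2.000e-02  3.975e+01] 122
{50: 126.0, 52: 127.0, 54: 127.0, 56: 122.0, 58: 145.0, 60: 189.0, 62: 186.0, 64: 187.0, 66: 135.0, 68: 96.0, 70: 118.0, 72: 126.0}
```

Run:
```python
from push import *
s=read_state();c=cam('wrist',s);im=cv2.imread('pics/w9.png');g=im.max(2)
d=np.array([.5931,.006,.0853])
for h in(.044,):
    p=polar(warp(g,c,d,h)).astype(int)
    for A in range(44,80,2):print(A,p[A//2,8:60:4].tolist())
```

```text
44 [62, 35, 18, 18, 16, 22, 18, 19, 17, 15, 26, 217, 207]
46 [72, 46, 24, 19, 17, 20, 20, 19, 17, 18, 59, 227, 229]
48 [83, 60, 34, 22, 20, 18, 18, 20, 18, 16, 58, 216, 228]
50 [94, 75, 49, 38, 27, 21, 15, 16, 17, 13, 76, 175, 195]
52 [105, 92, 70, 58, 43, 33, 23, 17, 17, 14, 101, 169, 132]
54 [114, 110, 92, 80, 67, 61, 45, 36, 32, 19, 132, 195, 164]
56 [119, 123, 113, 104, 95, 97, 87, 74, 77, 63, 143, 198, 189]
58 [124, 136, 130, 125, 122, 126, 132, 122, 124, 117, 156, 201, 199]
60 [128, 141, 140, 141, 143, 142, 144, 144, 146, 147, 166, 201, 201]
62 [131, 144, 144, 146, 149, 149, 146, 149, 148, 145, 159, 199, 200]
64 [134, 146, 147, 148, 146, 143, 142, 138, 127, 122, 147, 200, 200]
66 [137, 148, 148, 148, 139, 126, 120, 102, 74, 60, 116, 203, 199]
68 [139, 147, 144, 138, 119, 91, 72, 54, 17, 14, 95, 200, 197]
70 [140, 145, 137, 124, 96, 54, 35, 23, 20, 19, 108, 198, 198]
72 [139, 142, 129, 101, 63, 31, 16, 16, 19, 17, 114, 202, 202]
74 [137, 139, 111, 67, 30, 18, 13, 17, 15, 13, 90, 203, 200]
76 [135, 133, 85, 34, 17, 15, 12, 14, 15, 18, 108, 189, 197]
78 [132, 122, 59, 19, 15, 16, 13, 15, 11, 40, 102, 147, 180]
```

The wrist view puts the line at 61° and the tab at 62°, about 1° apart. The arm is clear of everything, so I'm handing in.

```bash
python3 -c "
from bench import *
print(close_job())"
```

```text
the job is handed in; nothing more can be done
None
```

I've handed the job in, but it returned no verdict: by my measurements the slim plug is fully home in the upper socket, and the knob pointer is within about 2° of the index tab (5° allowed). The tab's measured angle didn't change, nothing else was knowingly touched, and one picture I viewed was 1000 x 600 px, over the 800 x 600 limit.

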